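# Close a service cover with a push rivet

## Robot

A 7-joint arm with a two-finger parallel gripper is mounted at the origin on a cart in front of the work surface, level with it; the furniture and walls round the work are solid. World frame = base frame: x ahead of the robot, y to its left, z up, the work surface at z = 0. Lengths are in mm, angles in rad, forces in N, time in s.
With the tool pointing down it reaches from about 425 to 1025 mm from the base axis. Payload 3.6 kg.
Tool frame: the origin (TCP) lies midway between the tips of the shut fingers; the grasp point (between the pads) lies 19 mm behind it; x points along the fingers, z is the direction in which the jaws open and shut, and the axes are right-handed (so a half turn about x gives the same grasp; the last joint's range is limited). The gripper opens to 85 mm and grips with 20 to 120 N. Pads are 22 mm wide; open, the fingers measure 114 mm over their backs; the gripper's body (76 mm by 85 mm) begins 54 mm behind the grasp point. The pads swing forward as they close: fully open they stand 13 mm farther back than shut.
Start: joints at [-1.302, 0.591, 0.048, 1.609, -0.033, 0.943, -0.034], TCP at [256.615, 678.069, 231.302] pointing down, gripper open.
Joint ranges: [-2.69, 2.69], [-0.47, 2.24], [-1.27, 1.36], [0.19, 2.51], [-1.53, 4.68], [0.08, 2.07], [-3.09, 3.09]. Speed limits (rad/s): [2.57, 2.57, 3.14, 3.14, 3.14, 3.14, 3.14].

## Interface

Orientations are given as a unit quaternion [w, x, y, z].
In Python, from cell import ctrl gives the robot as it stands. The module is installed in compiled form; this text tells all that it offers. Calls block until the motion is done:
- ctrl.movep(position, orientation): joint-space move of the TCP to a pose.
- ctrl.movel(position, frame=None, speed=150, f_stop=None): straight line of the TCP; frame=None keeps the orientation; speed is the mean speed in mm/s. With f_stop (N) it stops when the force on the tool has changed by that much, and returns True; else False.
- ctrl.goto_joints(angles): joint-space move.
- ctrl.gripper_open() and ctrl.grab(force=None): open the fingers fully, or close them until they stop; force is the grip in N (None keeps the last).
- ctrl.wait(seconds).
- ctrl.inverse_kinematics(position, orientation): joint angles nearest the present ones, or None.
- ctrl.camera(name): name is "scene" or "top" or "wrist"; returns the picture (400x640x3 uint8, red, green, blue); there is no depth.
- ctrl.camera_model(name): a dict with "fx", "fy", "cx", "cy" (pixels), "R" (3x3) and "t" (3): a world point X has camera coordinates R X + t; the wrist camera has in their place "T_tool_cam" (4x4, takes a point from camera to tool coordinates, whose origin is the TCP and whose axes are the tool frame's). Camera axes: x right, y down, z forward; pixel columns grow to the right and rows downward; lengths in mm; the calibration is good to about 2 mm. A picture is of the moment at which its call begins: read the wrist's pose just before it. camera_model takes no time and is no camera call.
A pose or a line that the arm cannot do raises ctrl.Unreachable and nothing moves.
- ctrl.sign_off(): hands the job in, once; it reports no verdict.
Readings, each from a call of its own:
- ctrl.read_t(): time.
- ctrl.read_q(): joint angles.
- ctrl.read_dq(): joint speeds.
- ctrl.read_tau(): joint torques, N m.
- ctrl.read_eef_pos(): TCP position.
- ctrl.read_ee_rot(): TCP orientation.
- ctrl.read_contact_force(): force on the tool from outside, world axes, zero at the start.
- ctrl.read_moment(): the same for the moment, N m.
- ctrl.read_gripper_width(): finger opening in mm.
Only numpy, scipy, OpenCV 4.12 (cv2) and the standard library are available. Lean on these libraries where they do the work, as an engineer would, in place of code of your own. Each camera call takes 0.05 s, during which the arm holds its last target.

## Task

Three corners of the metal service cover on the little instrument box are already riveted and the fourth hole is open. Take the matching (smaller) push rivet from the stand and seat it fully in the open hole with its pin still up, then push the pin all the way down flush to spread it. Press gently, because the cover rests on a soft foam gasket and cracks if forced, and leave the bigger rivet and the other things where they are.

Things in the scene. Friction and masses are not known exactly. Their poses are not given: they have to be found in the camera images.
- instrument: Grey box, fixed, 150 x 110 mm, at any yaw, let into the worktop by 0 to 8 mm: its top is 42 to 50 mm above the worktop. Origin: centre of its underside, 50 mm below its top; x along its length, z up. On it lies the cover with vent slots and three set black rivets (22 mm discs, standing up 4 mm). Under the open hole is a 16 mm bore in the box, deep enough for the rivet.
- cover: Aluminium cover plate 130 x 90 x 6 mm on a 15 mm foam gasket. Origin: centre of its underside, at rest 65 mm above the box's origin; x along its length. It moves only straight down and springs back. The foam has settled differently each time: it gives softly for 0.5 to 9 mm, then firms up (about 9 N per mm), always before the pin gives way. More than 15 N on it cracks it.
- cover_hole (a point): Centre of the mouth of the open rivet hole, on the cover's top face (63 to 71 mm above the worktop at rest, 71 mm above the box's origin; it sinks with the cover). Round hole, 11.5 mm in diameter sharp-edged, so a stem set down more than a millimetre off has to be searched in by feel, through the 6 mm plate, 48 mm and 30 mm from the cover's centre along its length and width. z up.
- rivet_stand: White block with a grey foot, fixed, 54 x 129 mm and 40 mm high, with two 14 mm through holes 72 mm apart along its own y, at y = -0.036 and +0.036. A rivet stands in each hole, resting on its disc. Origin: centre of the underside; z up.
- rivet: The smaller loose black plastic push rivet, the one that matches the set ones, 22 g: round disc 22 mm in diameter and 3 mm thick, below it a round blunt stem 10 mm in diameter and 22 mm long (only a 0.6 mm bevel at the tip), above it a pin. Origin: centre of the disc's underside (the seating face); z is its axis, pointing up along the pin.
- rivet_pin (a joint): How far the small rivet's pin is in (m): 0 = up (it starts at 0 to 0.003), 0.0132 = fully home against its stop. The pin is a plain cylinder 10 mm in diameter; at 0 it stands 14 mm above the disc's top, home its head is flush but for 0.8 mm. It slides stiffly, needing about 8 N, stays where it is left, and stops hard at the end. The rivet can be carried by it.
- rivet_pin_top (a point): Centre of the top of the small rivet's pin (17 mm above the rivet's origin when the joint reads 0, 3.8 mm when home).
- big_rivet: Bystander: the bigger black rivet in the other hole of the stand, which is too big for the cover: disc 31 mm in diameter, pin 15 mm in diameter, stem 12.6 mm. Origin: centre of the disc's underside.
- label_roll: Bystander: roll of blank labels, 58 mm in diameter, 24 mm high, lying flat. Origin: centre of its underside.
- bench_timer: Bystander: white bench timer lying flat, 64 x 64 x 22 mm. Origin: centre of its underside.
- forceps: Bystander: steel forceps lying flat, 14 x 128 x 8 mm, long along its y. Origin: centre of its underside.

How it is judged (in metres and radians):
On the way, in this order (a step that is already met when the one before it is completed fails the run):
1. The small rivet is seated in the open hole, its disc on the cover, with its pin still up (pushed in less than 6 mm) (horizontal distance between rivet and cover_hole below 0.0025 m and z of rivet in the frame of cover_hole below 0.0015 m and angle between rivet's own z axis and vertical below 0.1 rad and value of joint rivet_pin below 0.006 m), for 0.2 s.
2. The pin is pushed home (z of rivet in the frame of cover_hole below 0.0015 m and value of joint rivet_pin above 0.0125 m), for 0.2 s.
At the end, for the whole second after the job is handed in: The small rivet sits in the open hole (within 2.5 mm of its centre, disc within 1.5 mm of the cover, upright within 0.1 rad) with its pin pushed in to within 0.7 mm of its 13.2 mm stop; the rivet is still (all of step 2 and horizontal distance between rivet and cover_hole below 0.0025 m and z of rivet in the frame of cover_hole above -0.0015 m and angle between rivet's own z axis and vertical below 0.1 rad and linear speed of rivet below 0.02 m/s); the robot touches nothing.
It fails at once if The cover is pushed with more than 15 N (contact force between any of rivet, the fingers, the arm and cover above 15 N).
It fails at once if The bigger rivet is moved by more than 15 mm (distance of big_rivet from where it was at the start of the episode above 0.015 m).
It fails at once if The label roll, timer or forceps is moved by more than 20 mm (distance of any of label_roll, bench_timer, forceps from where it was at the start of the episode above 0.02 m).
It also fails if it takes over 48 s, if anything falls off the work surface, if the arm or the gripper's body presses on something with over 40 N, if the wrist force passes 120 N, or if a joint passes its speed limit or range.

## Working session

There is one attempt and no reset: what is moved stays moved. The work goes in short steps, each a Python script; the robot and the scene stay as the last script left them, time stands still between calls to the robot, and variables do not carry over. Pictures are saved under pics/ and viewed, and the job is handed in when it is done.

```bash
mkdir -p pics; python3 - <<'E'
from cell import ctrl
import cv2,numpy as np
for n in ["scene","top","wrist"]:
    im=ctrl.camera(n); cv2.imwrite(f"pics/{n}0.png",im[:,:,::-1])
    print(n,{k:np.round(v,3).tolist() for k,v in ctrl.camera_model(n).items()})
print(ctrl.read_t(),ctrl.read_eef_pos(),ctrl.read_ee_rot(),ctrl.read_gripper_width(),ctrl.read_contact_force())
E
```

```text
scene {'fx': 396.117, 'fy': 396.117, 'cx': 318.352, 'cy': 196.848, 'R': [[0.49, -0.871, -0.018], [-0.663, -0.359, -0.657], [0.566, 0.334, -0.754]], 't': [-313.313, 475.821, 819.137]}
top {'fx': 481.311, 'fy': 481.311, 'cx': 318.978, 'cy': 198.259, 'R': [[0.023, -1.0, -0.009], [-0.981, -0.021, -0.192], [0.192, 0.013, -0.981]], 't': [-3.173, 602.987, 1020.497]}
wrist {'fx': 307.716, 'fy': 307.716, 'cx': 323.576, 'cy': 199.716, 'T_tool_cam': [[-0.001, -0.297, 0.955, -142.238], [0.0, -0.955, -0.297, 75.587], [1.0, -0.0, 0.001, 0.289], [0.0, 0.0, 0.0, 1.0]]}
0.15 [256.43397219 677.45168958 230.39777769] [ 0.58131354 -0.40228136  0.58227691  0.40149454] 85.02347652791917 [ 0.16527098  0.64604012 -1.15929756]
```

View pics/top0.png

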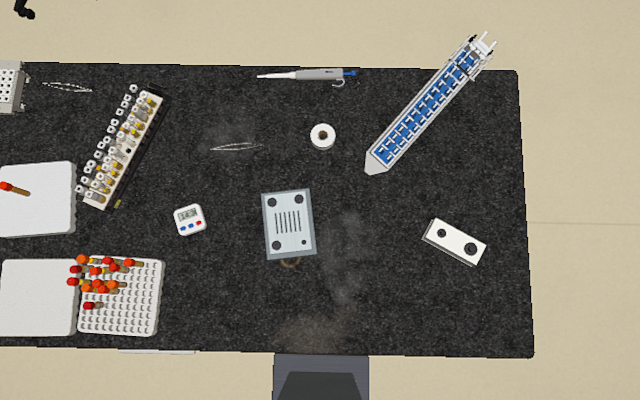

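View pics/scene0.png

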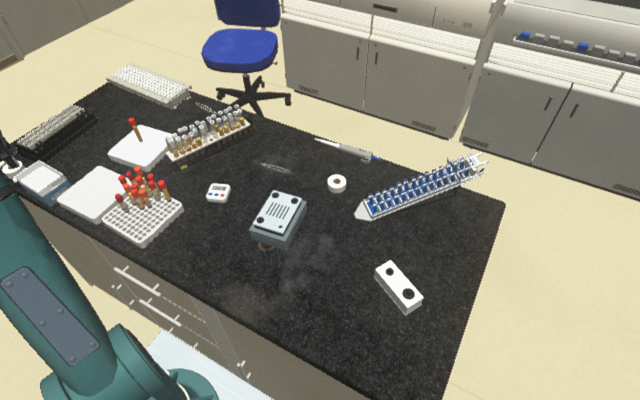

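View pics/wrist0.png

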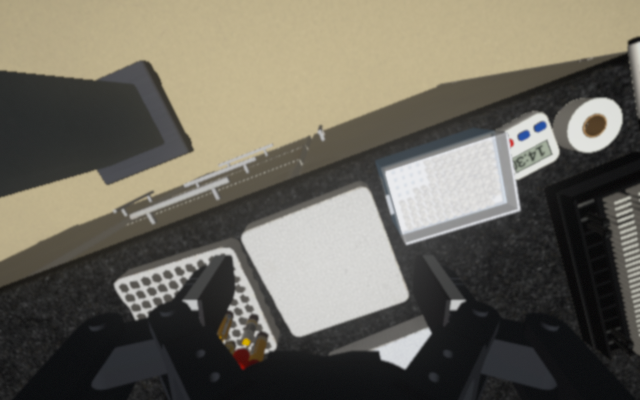

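The top view shows the instrument at about (289,224), the stand at about (455,242) with the small rivet at (441,233) and the big one at (471,249). I'll zoom in on both.

```bash
python3 - <<'E'
import cv2,numpy as np
im=cv2.imread("pics/top0.png")
a=cv2.resize(im[180:270,250:330],None,fx=5,fy=5,interpolation=cv2.INTER_CUBIC)
b=cv2.resize(im[205:275,415:495],None,fx=5,fy=5,interpolation=cv2.INTER_CUBIC)
b=cv2.copyMakeBorder(b,0,100,0,0,0)
cv2.imwrite("pics/z0.png",np.hstack([a,b]))
E
```

```text
(no output)
```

View pics/z0.png

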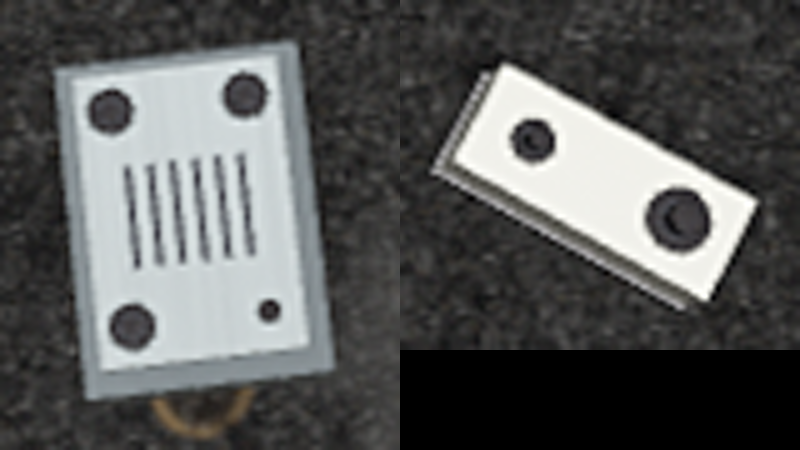

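```bash
cat > h.py <<'E'
import numpy as np,cv2
from cell import ctrl
from scipy.spatial.transform import Rotation as Ro
def quat(phi):  # tool down, jaws along (cos phi, sin phi)
    z=np.array([np.cos(phi),np.sin(phi),0]);x=np.array([0,0,-1.]);y=np.cross(z,x)
    q=Ro.from_matrix(np.c_[x,y,z]).as_quat(); return np.array([q[3],q[0],q[1],q[2]])
def rot(q): return Ro.from_quat([q[1],q[2],q[3],q[0]]).as_matrix()
def fixed(n):
    m=ctrl.camera_model(n); R=np.array(m["R"]); t=np.array(m["t"]); return m,R.T,-R.T@t
def wristpose():
    m=ctrl.camera_model("wrist"); T=np.array(m["T_tool_cam"]); R=rot(ctrl.read_ee_rot()); p=np.array(ctrl.read_eef_pos())
    return m,R@T[:3,:3],R@T[:3,3]+p
def ray(cam,uv,z):
    m,Rc,c=cam; d=Rc@np.array([(uv[0]-m["cx"])/m["fx"],(uv[1]-m["cy"])/m["fy"],1]); return c+d*(z-c[2])/d[2]
def proj(cam,X):
    m,Rc,c=cam; v=Rc.T@(np.array(X)-c); return np.array([m["fx"]*v[0]/v[2]+m["cx"],m["fy"]*v[1]/v[2]+m["cy"]])
E
python3 - <<'E'
from h import *
c=fixed("top")
r=ray(c,(441.5,233),43); b=ray(c,(471,249),43); h=ray(c,(303.8,242),67)
d=b-r; print(r,b,np.linalg.norm(d),np.degrees(np.arctan2(d[1],d[0])))
cs=[ray(c,p,67) for p in [(272,202),(299,199),(276.6,245.2)]]; print(h,cs)
sc=fixed("scene"); print(proj(sc,h),proj(sc,r))
for phi in (np.arctan2(d[1],d[0])+np.pi/2,np.arctan2(d[1],d[0])-np.pi/2):
  print(phi,quat(phi),ctrl.inverse_kinematics(r+[0,0,120],quat(phi)), rot(quat(phi))[:,1])
E
```

```text
[ 532.62041626 -265.43431238   43.        ] [ 498.31430549 -329.9139692    43.        ] 73.03790371772065 -118.01500893623422
[503.14908497  41.08538464  67.        ] [array([590.52220564, 114.3534501 ,  67.        ]), array([598.59931488,  54.55933862,  67.        ]), array([494.83240582, 100.27666901,  67.        ])]
[279.91072311 227.87332992] [389.06208604 272.13798565]
-0.4889541459129214 [ 0.68608028  0.17115448  0.68608028 -0.17115448] [-0.13380471  0.64121466  0.76932927  1.98495153 -0.63845569  0.77293183
  0.52554412] [0.46970284 0.88282458 0.        ]
-3.6305467995027145 [-0.17115448  0.68608028 -0.17115448 -0.68608028] [ 0.40160223  0.51456546 -0.02125698  1.9619396   0.01694827  0.66525413
  3.02240101] [-0.46970284 -0.88282458  0.        ]
```

```bash
python3 - <<'E'
from h import *
q=quat(-0.489)
ctrl.movep([503,41,157],q); ctrl.wait(0.3)
w=wristpose(); im=ctrl.camera("wrist"); cv2.imwrite("pics/wh.png",im[:,:,::-1]); np.savez("wh.npz",R=w[1],c=w[2])
print(ctrl.read_t(),ctrl.read_eef_pos(),proj(w,[503.1,41.1,67]))
ctrl.movep([532.6,-265.4,133],q); ctrl.wait(0.3)
w=wristpose(); im=ctrl.camera("wrist"); cv2.imwrite("pics/wr.png",im[:,:,::-1]); np.savez("wr.npz",R=w[1],c=w[2])
print(ctrl.read_t(),ctrl.read_eef_pos(),proj(w,[532.6,-265.4,43]),ctrl.read_contact_force())
E
```

```text
2.9417 [503.02533745  41.21547725 156.97474428] [323.2619845  204.90958994]
4.475 [ 532.97101724 -264.38755993  133.08179106] [323.35397279 206.41133024] [0.19933377 0.1747247  0.70716044]
```

View pics/wh.png

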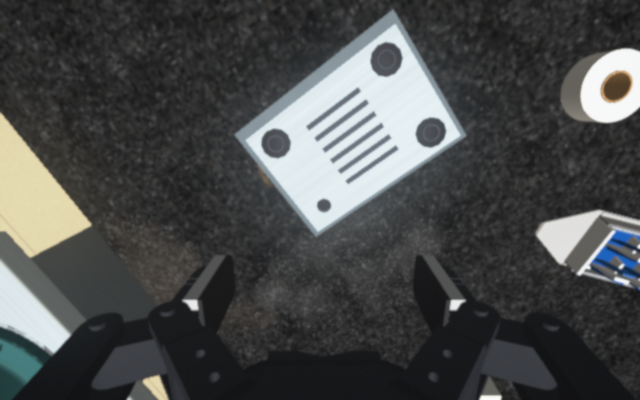

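View pics/wr.png

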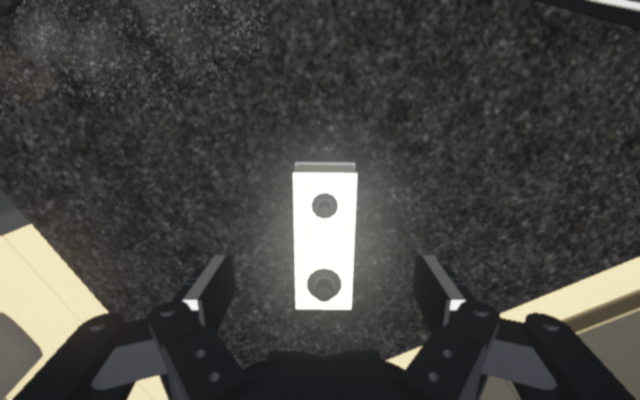

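Both come out where predicted: the hole at about (324,205) and the small rivet at about (324.5,205.5). Next I'll measure sub-pixel and get the cover height from the known spacings.

```bash
python3 - <<'E'
from h import *
from scipy.optimize import least_squares
def cam(n):
    d=np.load(n); return ctrl.camera_model("wrist"),d["R"],d["c"]
def blobs(img,thr,box,amin,amax):
    x0,y0,x1,y1=box; g=cv2.cvtColor(cv2.imread(img),cv2.COLOR_BGR2GRAY)[y0:y1,x0:x1]
    g=cv2.resize(g,None,fx=4,fy=4,interpolation=cv2.INTER_CUBIC)
    cs,_=cv2.findContours((g<thr).astype(np.uint8),cv2.RETR_LIST,cv2.CHAIN_APPROX_NONE)
    o=[]
    for k in cs:
        a=cv2.contourArea(k)/16
        if amin<a<amax:
            (ex,ey),ax,an=cv2.fitEllipse(k)
            if max(ax)/min(ax)<1.35: o.append(((ex+.5)/4-.5+x0,(ey+.5)/4-.5+y0,ax[0]/4,ax[1]/4))
    return np.round(o,2)
H=blobs("pics/wh.png",130,(230,10,470,240),60,1300); print(H)
Rv=blobs("pics/wr.png",140,(296,172,356,308),200,1500); print(Rv)
cw=cam("wh.npz"); cr=cam("wr.npz")
for p in Rv: print(ray(cr,p[:2],41.7))
T=blobs("pics/top0.png",130,(262,185,318,262),8,120); print(T)
np.save("H.npy",H)
hole=min(H,key=lambda p:p[2]); riv=sorted([p for p in H if p[2]>20],key=lambda p:p[0])
for z in (61,63,65,67,69,71):
    h=ray(cw,hole[:2],z); P=[ray(cw,p[:2],z+3) for p in riv]
    print(z,h,[round(np.linalg.norm((p-h)[:2]),2) for p in P],"expect 60? 113.2 96")
E
```

```text
[[323.53 205.02  11.33  12.35]
 [275.45 142.96  27.27  28.27]
 [430.46 132.    27.09  29.9 ]
 [385.92  59.01  29.84  33.29]]
[[323.7  284.35  29.95  31.81]
 [324.27 205.24  22.28  23.29]]
[ 499.21774945 -329.08827579   41.7       ]
[ 533.50391724 -265.25381228   41.7       ]
[[275.99 244.93   9.04   9.13]
 [303.42 241.72   4.29   4.43]
 [271.59 201.85   8.86   8.98]
 [298.53 198.59   8.76   8.92]]
61 [502.30885762  39.16821756  61.        ] [np.float64(62.23), np.float64(117.21), np.float64(99.26)] expect 60? 113.2 96
63 [502.62083389  39.75166279  63.        ] [np.float64(61.71), np.float64(116.22), np.float64(98.42)] expect 60? 113.2 96
65 [502.93281016  40.33510801  65.        ] [np.float64(61.19), np.float64(115.23), np.float64(97.58)] expect 60? 113.2 96
67 [503.24478643  40.91855324  67.        ] [np.float64(60.66), np.float64(114.24), np.float64(96.74)] expect 60? 113.2 96
69 [503.5567627   41.50199846  69.        ] [np.float64(60.14), np.float64(113.25), np.float64(95.9)] expect 60? 113.2 96
71 [503.86873897  42.08544369  71.        ] [np.float64(59.62), np.float64(112.26), np.float64(95.07)] expect 60? 113.2 96
```

```bash
python3 - <<'E'
from h import *
q=quat(-0.489)
ctrl.movel([533.5,-265.25,80],speed=120)
print(ctrl.movel([533.5,-265.25,44],speed=60,f_stop=6)); ctrl.wait(0.2)
print(ctrl.read_eef_pos(),ctrl.read_contact_force())
ctrl.grab(40); ctrl.wait(0.3)
print(ctrl.read_gripper_width(),ctrl.read_eef_pos(),ctrl.read_contact_force(),ctrl.read_moment())
ctrl.movel([533.5,-265.25,120],speed=100,f_stop=10); ctrl.wait(0.2)
print(ctrl.read_gripper_width(),ctrl.read_eef_pos(),ctrl.read_contact_force(),ctrl.read_t())
cv2.imwrite("pics/wg.png",ctrl.camera("wrist")[:,:,::-1])
E
```

```text
False
[ 533.75531957 -265.40339098   44.35042013] [-0.2964294 -0.399532  -0.5535692]
7.669806957726115 [ 533.58205626 -265.24177641   44.07678904] [-0.6269531   0.16730047  1.85976897] [ 0.03968444  0.00260172 -0.03892841]
7.519266695191322 [ 533.05773633 -265.03207555  119.27832618] [-0.20704979  0.38510068  0.38699029] 8.125
```

View pics/wg.png

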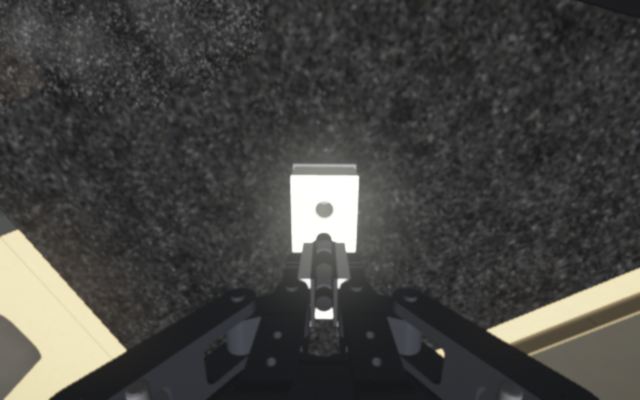

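```bash
python3 - <<'E'
import cv2
im=cv2.imread("pics/wg.png")
cv2.imwrite("pics/z1.png",cv2.resize(im[190:330,254:394],None,fx=4,fy=4,interpolation=cv2.INTER_CUBIC))
E
```

```text
(no output)
```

View pics/z1.png

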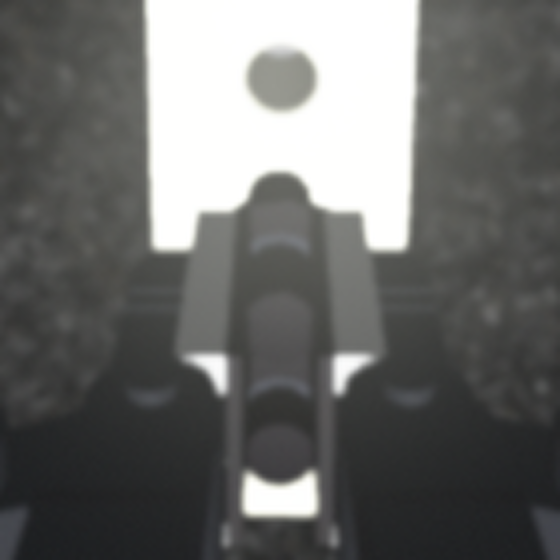

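The zoom shows the rivet hanging straight between the fingertips, with its pin top at about (324,270) and its stem tip at about (324,232). The stand hole at (324,209) is now empty. Next I'll go to the hole and feel my way in.

```bash
python3 - <<'E'
from h import *
q=quat(-0.489)
X,Y=502.96,41.43
ctrl.movep([X,Y,125],q)
ctrl.movel([X,Y,102],speed=60); ctrl.wait(0.4)
print(ctrl.read_t(),ctrl.read_eef_pos(),ctrl.read_contact_force(),ctrl.read_gripper_width())
cv2.imwrite("pics/wa.png",ctrl.camera("wrist")[:,:,::-1])
s=ctrl.movel([X,Y,86],speed=15,f_stop=2.5)
print(s,ctrl.read_t(),ctrl.read_eef_pos(),ctrl.read_contact_force(),ctrl.read_moment())
E
```

```text
10.2833 [503.06399984  41.55203523 102.19219836] [-0.1431873  -0.03310326 -0.08905715] 7.43038477011023
False 11.55 [503.04239912  41.40280872  86.08177298] [-0.08720413  1.06815207  0.23946716] [ 0.03878714  0.04050814 -0.03301759]
```

View pics/wa.png

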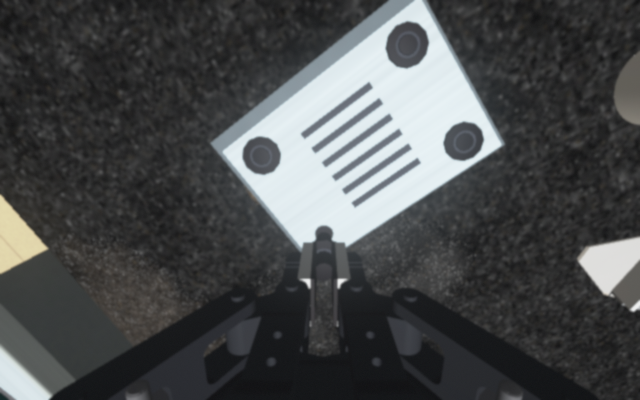

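```bash
python3 - <<'E'
from h import *
cv2.imwrite("pics/wb.png",ctrl.camera("wrist")[:,:,::-1])
for i in range(3):
    print(ctrl.read_eef_pos(),ctrl.read_contact_force()); ctrl.wait(0.1)
a=cv2.imread("pics/wa.png");b=cv2.imread("pics/wb.png")
f=lambda i:cv2.resize(i[130:290,250:400],None,fx=2.6,fy=2.6,interpolation=cv2.INTER_CUBIC)
cv2.imwrite("pics/z2.png",np.hstack([f(a),f(b)]))
E
```

```text
[503.00637032  41.43152956  86.09227057] [ 0.37828961 -0.77299027 -0.35495741]
[503.00349491  41.44126771  86.08602765] [ 0.07371773  0.66285908 -0.20561555]
[503.01299498  41.44891776  86.05941005] [ 0.44947949 -0.08963197 -0.65309952]
```

View pics/z2.png

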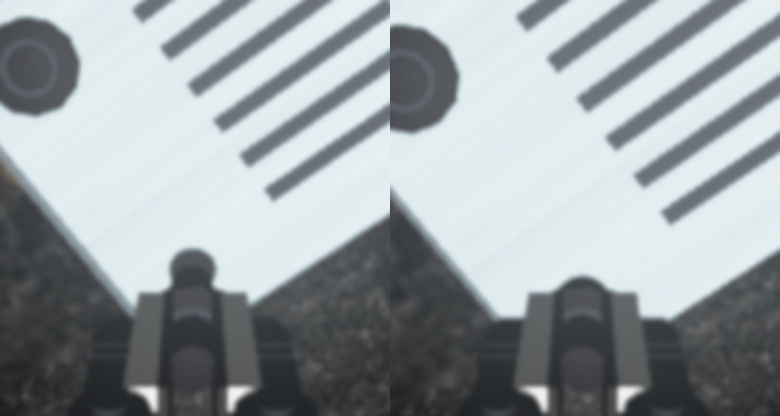

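View pics/wb.png

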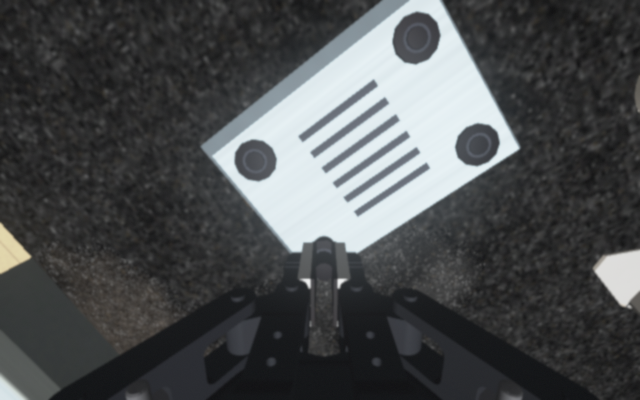

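The stem tip has gone into the hole: the cover hasn't sunk and there's no force. Now I'll seat it gently.

```bash
python3 - <<'E'
from h import *
X,Y=502.96,41.43
s=ctrl.movel([X,Y,75],speed=18,f_stop=4)
print(s,ctrl.read_t(),ctrl.read_eef_pos(),ctrl.read_contact_force())
if not s:
    for z in (73,71,69,67,65,63,61,59):
        s=ctrl.movel([X,Y,z],speed=8,f_stop=3.5)
        F=[ctrl.read_contact_force()[2]]
        for i in range(3): ctrl.wait(0.03); F.append(ctrl.read_contact_force()[2])
        print(z,s,ctrl.read_t(),np.round(ctrl.read_eef_pos(),2),np.round(F,2),np.mean(F))
        if s or np.mean(F)>3: break
cv2.imwrite("pics/wc.png",ctrl.camera("wrist")[:,:,::-1])
E
```

```text
False 12.6583 [502.9369371   41.3888116   74.94463574] [-0.76390471  0.45865204 -0.55841773]
73 False 13.1583 [503.15  41.43  73.13] [1.14 0.99 0.08 0.79] 0.751230195358726
71 False 13.6583 [503.12  41.41  71.06] [2.36 2.59 3.87 3.39] 3.0503599751335475
```

View pics/wc.png

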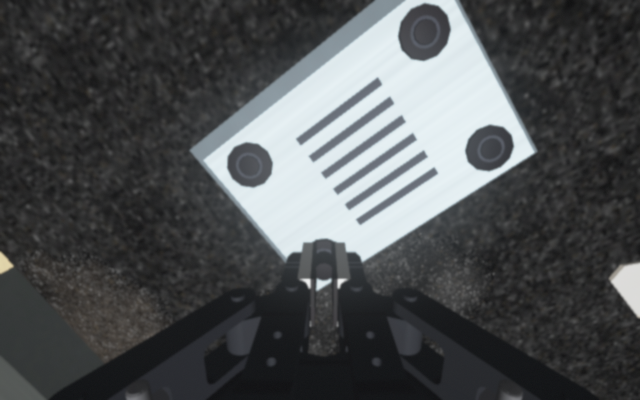

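```bash
python3 - <<'E'
from h import *
X,Y=502.96,41.43
ctrl.wait(0.3)
ctrl.gripper_open(); ctrl.wait(0.1)
print(ctrl.read_t(),ctrl.read_eef_pos(),ctrl.read_contact_force())
ctrl.movel([X,Y,125],speed=120); ctrl.wait(0.3)
w=wristpose(); cv2.imwrite("pics/wd.png",ctrl.camera("wrist")[:,:,::-1]); np.savez("wd.npz",R=w[1],c=w[2])
print(ctrl.read_t(),ctrl.read_eef_pos(),proj(w,[X,Y,71]),proj(w,[X,Y,85]),ctrl.read_contact_force())
a=cv2.imread("pics/wd.png")
cv2.imwrite("pics/z3.png",cv2.resize(a[60:280,200:520],None,fx=2.5,fy=2.5,interpolation=cv2.INTER_CUBIC))
E
```

```text
14.8417 [502.97433108  41.4191418   70.99747546] [ 0.00522821  0.23007594 -0.01419314]
15.7917 [502.68022046  41.32863496 124.51431041] [323.47379395 221.05104747] [323.42919886 229.06026979] [-1.02609879 -0.22512605 -0.4879235 ]
```

View pics/z3.png

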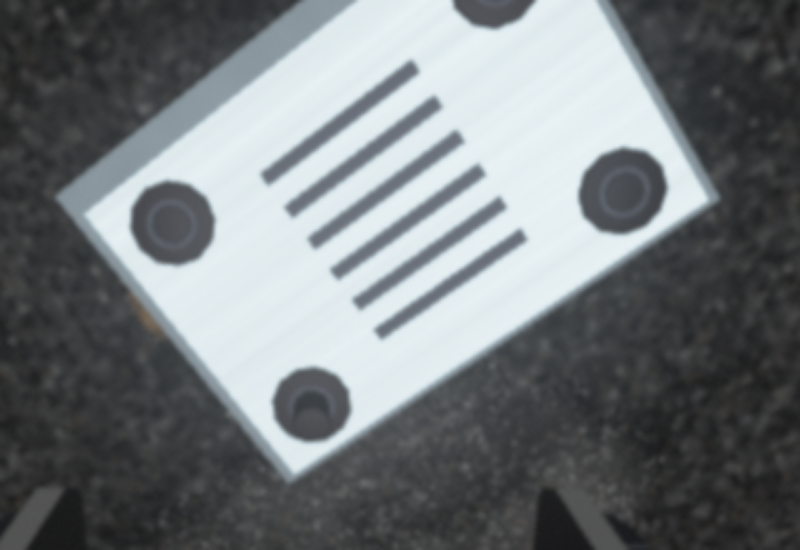

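The rivet disc is flush in the corner at about (324,221), upright, with its pin still up. Next I'll close the gripper and press the pin in small, force-checked steps.

```bash
python3 - <<'E'
from h import *
X,Y=502.96,41.43
ctrl.grab(40); ctrl.wait(0.1); print(ctrl.read_gripper_width(),ctrl.read_t())
ctrl.movel([X,Y,92],speed=80); ctrl.wait(0.3)
b=np.mean([ctrl.read_contact_force()[2]]); 
s=ctrl.movel([X,Y,70],speed=8,f_stop=4)
def F():
    f=[]
    for i in range(5): f.append(ctrl.read_contact_force()[2]); ctrl.wait(0.02)
    return np.mean(f)
f=F(); print("contact",s,ctrl.read_t(),ctrl.read_eef_pos(),b,f)
ctrl.wait(0.3)
z=ctrl.read_eef_pos()[2]
for i in range(3):
    z-=0.7; s=ctrl.movel([X,Y,z],speed=6,f_stop=3); f=F()
    print(round(z,2),s,round(ctrl.read_eef_pos()[2],2),round(f,2),ctrl.read_t())
    if f>9.5:break
E
```

```text
0.1526257331931957 16.6583
contact True 18.975 [503.00677674  41.45298754  82.77269959] -0.9795651897528385 5.093870190352742
82.09 False 82.55 6.94 19.6083
81.39 False 81.95 7.44 19.9583
80.69 False 81.24 7.81 20.3083
```

```bash
python3 - <<'E'
from h import *
X,Y=502.96,41.43
def F():
    f=[]
    for i in range(5): f.append(ctrl.read_contact_force()[2]); ctrl.wait(0.02)
    return np.mean(f)
z=80.69
while z>60:
    z-=0.8 if z>74 else 0.4; s=ctrl.movel([X,Y,z],speed=7,f_stop=3.2); f=F()
    print(round(z,2),s,round(ctrl.read_eef_pos()[2],2),round(f,2),round(ctrl.read_t(),2))
    if f>10 or s or ctrl.read_t()>36:break
E
```

```text
79.89 False 80.43 7.44 20.66
79.09 False 79.64 7.77 21.01
78.29 False 78.84 7.78 21.36
77.49 False 78.05 7.36 21.71
76.69 False 77.25 7.53 22.06
75.89 False 76.44 7.29 22.41
75.09 False 75.64 7.74 22.76
74.29 False 74.86 7.78 23.11
73.49 False 74.04 7.35 23.46
73.09 False 73.66 8.25 23.79
72.69 False 73.26 7.7 24.12
72.29 False 72.86 7.59 24.46
71.89 False 72.46 7.73 24.79
71.49 False 72.04 7.91 25.12
71.09 False 71.65 7.59 25.46
70.69 False 71.27 7.6 25.79
70.29 False 70.86 7.78 26.12
69.89 False 70.46 7.53 26.46
69.49 False 70.13 8.31 26.79
69.09 False 69.86 9.86 27.12
68.69 False 69.62 11.73 27.46
```

The force plateaued at 7.6 N for about 12 mm, then rose sharply to 11.7 N, so the pin is at its stop. I'll retract and check.

```bash
python3 - <<'E'
from h import *
X,Y=502.96,41.43
ctrl.movel([X,Y,95],speed=40)
ctrl.gripper_open(); ctrl.movel([X,Y,125],speed=100); ctrl.wait(0.4)
w=wristpose(); cv2.imwrite("pics/we.png",ctrl.camera("wrist")[:,:,::-1])
cv2.imwrite("pics/te.png",ctrl.camera("top")[:,:,::-1])
print(ctrl.read_t(),ctrl.read_eef_pos(),proj(w,[X,Y,71]),ctrl.read_contact_force())
a=cv2.imread("pics/we.png")
cv2.imwrite("pics/z4.png",cv2.resize(a[60:280,200:520],None,fx=2.5,fy=2.5,interpolation=cv2.INTER_CUBIC))
E
```

```text
30.0 [502.85498446  41.38820765 124.82189921] [323.2906293  221.05650773] [-0.10756953  0.55020676 -0.19069753]
```

View pics/z4.png

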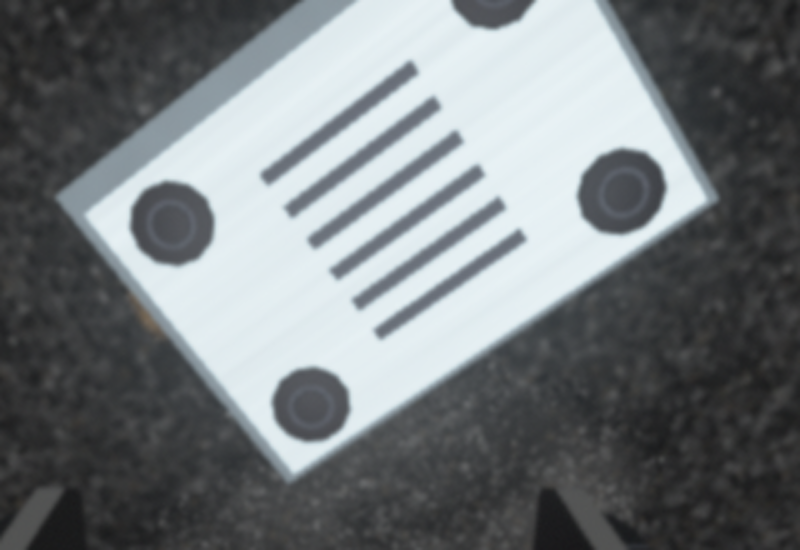

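View pics/te.png

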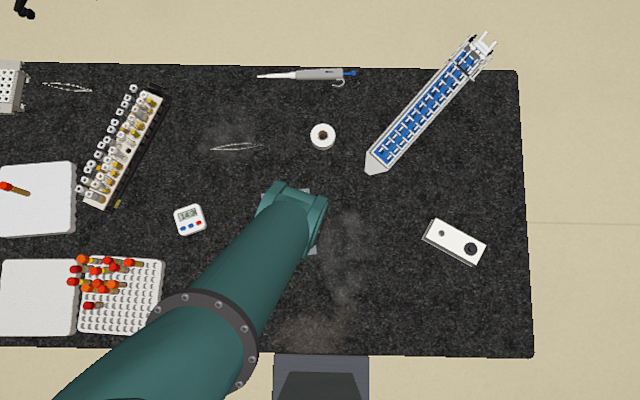

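The fourth rivet, at (324,221) in the wrist view, now looks like the three set ones, with its pin flush. In the top view the big rivet is still at (471,249), and the roll, timer and forceps are in place.

```bash
python3 -c "
from cell import ctrl
ctrl.sign_off(); print(ctrl.read_t())"
```

```text
the job is handed in; nothing more can be done
the job is handed in; nothing more can be done
```

The small rivet is seated in the open hole with its pin pushed home, and I handed the job in just after 30 s of the 48 s allowed. The sign-off gives no verdict, so what follows rests on my own checks.

- **Seating:** I carried the rivet by its pin and the stem went in without a search. I seated it with about 3 N, and a picture then showed the disc on the cover with the pin still up.
- **Pin:** I pressed it with the closed fingers. The force held at about 7.6 N over roughly 12 mm, then rose sharply to 11.7 N at the stop, below the 15 N limit.
- **Final picture:** The rivet looks like the three set ones, with its pin flush. The gripper is about 50 mm above it and touching nothing. The big rivet, label roll, timer and forceps are where they started.
- **What disagreed:**
    - The stand rivets measured 72.5 mm apart against 72 mm nominal.
    - The gripper read 7.5 mm closed on the 10 mm pin.
    - The new disc looked slightly smaller than the set ones in the picture.
    - None of these affected the fit.

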